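Counting chamber out of its tray and into the moist chamber

TASK

Take the glass counting chamber (the plate with the H-shaped troughs, not the ones with two round hollows) out of the slide tray: press and draw its free end down into its thumb well until the other end tips up and stays up, then take it by the raised end. Set it down gently, without letting it drop, in the open moist chamber, troughs up, lying level and square across the two glass rods, centred between them and about halfway along them. Let go of it, and leave the cavity slides and everything else on the bench where they are.

Things in the scene. Friction and masses are not known exactly. Their poses are not given: they have to be found in the camera images.
- chamber: Counting chamber: glass plate 76 x 38 x 4.5 mm, 24 to 44 g, with narrow troughs forming an H and two silvered squares in its middle. Origin: centre of its underside; x along its length, z out of the troughed face. It starts in one of the tray's three pockets, x along the tray's x, its -x end free over the thumb well, its top 0.5 mm below the rim: its sides cannot be gripped there.
- tray: Grey slide tray, fixed, 96 x 139 mm, 29 mm high, on a foot 104 x 147 x 5 mm. Origin: centre of its underside; x runs along the pockets, from the thumb wells (-x, nearer the robot) to the closed ends. Three pockets, middles at y = -45, 0, +45 mm, each 41 mm wide between 4 mm ribs as high as the rim (29 mm) over the whole length; end walls 4 mm thick, also 29 mm high.
- ledge_edge (a point): Edge of the ledge of the middle pocket (the others alike, 45 mm to either side), at tray x = -4 mm, 24 mm above the bench; axes as the tray's. The ledge is flat from here to the closed end, 48 mm on. A plate starts with 28 to 30 mm of its length hanging past this edge and its middle 8 to 10 mm on the ledge side: pressed at the hanging end it tips, but falls back if let go then.
- well_floor (a point): Centre of the floor of the middle thumb well (others alike), 3 mm above the bench: a pit 40 mm long (tray x = -44 to -4 mm), 41 mm wide. A plate drawn 8 to 10 mm to -x by fingertip friction has its weight over the pit; pressed down at the free end it then drops its foot to the -x corner and stays leaning at about 29 degrees, raised end 10 mm clear of the rim. Drawn hard on the end wall it jams.
- cavity_a: A deep cavity slide of plain glass in another pocket, the same outline as the counting chamber, 76 x 38 x 4.5 mm, with two round hollows instead of troughs. Origin at the centre of its underside, x along its length. To be left alone.
- cavity_b: A second deep cavity slide, the same as the first, in the remaining pocket. To be left alone.
- moist: The moist chamber: a shallow white open box, fixed to the bench, 160 (x) x 120 (y) mm, 32 mm high, walls and floor 4 mm thick, with white paper on its floor and two glass rods in it. Origin at the centre of its underside.
- rods (a point): Point midway between the two glass rods of the moist chamber and halfway along them, at the height of their tops (18 mm above the bench). The rods are 8 mm thick, 106 mm long, run along y of this frame and lie at x = -25 and +25 mm; the counting chamber is to lie across them, its length along x (either way round).
- lid: White lid of the moist chamber, 168 x 128 x 14 mm, lying upside down on the bench to one side. Origin at the centre of its underside. To be left alone.
- tape: Roll of label tape lying flat, 96 mm across, 24 mm high. Origin at the centre of its underside. To be left alone.
- spectacles: Folded black spectacles, 130 mm long (y), 24 mm deep, 40 mm high. Origin at the underside. To be left alone.
- rack: Grey rack with capped blood tubes, 105 x 210 mm (x, y), 110 mm high to the caps. Origin at the centre of its underside. To be left alone.

How it is judged:
By the outcome, as a careful person would: the job done as asked, in the order asked, and still so for the second after the job is handed in, with the robot touching nothing.
It also fails if it takes over 54 s, if anything falls off the work surface, if the arm or the gripper's body presses on something with over 40 N, if the wrist force passes 120 N, or if a joint passes its speed limit or range.

ROBOT

A 6-joint arm with a two-finger parallel gripper is mounted at the origin on the work surface. World frame = base frame: x ahead of the robot, y to its left, z up, the work surface at z = 0. Lengths are in m, angles in degrees, forces in N, time in s.
With the tool pointing down it reaches from about 0.4 to 0.825 m from the base axis. Payload 7 kg.
Tool frame: the origin (TCP) lies at the very end of the fingers, on their centre line; the grasp point (between the pads) lies 19 mm behind it (ctrl.hold_point_z is the distance from the TCP to the grasp point, in m); z points along the fingers, y is the line along which they close (so a half turn about z gives the same grasp; the last joint's range is limited). The gripper opens to 88 mm and grips with 3 to 60 N. Pads are 19 mm wide; open, the fingers measure 130 mm over their backs; the gripper's body (78 mm by 193 mm) begins 47 mm behind the grasp point.
Start: joints at [-57.978, 20.546, 0.682, 0, -70.136, -16.507], TCP at [0.181, -0.65, 0.227] pointing down, gripper open.
Joint ranges: [-176.03, 176.03], [-82.01, 121.73], [-58.28, 71.71], [-173.87, 95.51], [-174.79, -0.11], [-173.66, 173.66]. Speed limits (degrees/s): [136.94, 136.94, 172.46, 180, 180, 180].

INTERFACE

Orientations are given as [roll, pitch, yaw] about the fixed x, y, z axes, in that order (R = Rz(yaw) Ry(pitch) Rx(roll)).
In Python, from plant import sensors, viewer, workorder, ctrl gives the robot as it stands.
- The arm moves only by the shell command python3 -m pendant 'ROWS'. ROWS is JSON, a list of rows, each a list of 3 entries, a list of its own where there are three numbers: the opening, from -1 (shut) to 1 (fully open), so that 0 is half open, then the shift along the tool's x, y, z in m, then the turn, a rotation vector about the tool's x, y, z in degrees. A call has 1 to 10 rows; each row is the pose to reach, as a shift and turn from the pose commanded when the call began, along the tool's axes at that moment; what a row does not reach only later rows make up. A row lasts 1/12 s, in which the tool goes at most 41.7 mm and 7.16 degrees, less where a joint would pass 70% of its speed; a pose out of reach is approached as far as the arm can. A call with a gripper value outside its range is refused whole. The fingers move at their own pace and stop on an object; the grip force is fixed at half the most. Time passes only in rows, so rows that repeat a pose let the fingers close. It gives the time, the measured TCP pose, the force, the opening and the grip force at its end, in the units of the state.
- sensors.get_obs(): the state, without advancing time (a new reading comes with each control period).
- viewer.snapshot(name): name is "scene" or "top" or "wrist"; returns the picture (400x640x3 uint8, red, green, blue); there is no depth.
- viewer.camera_params(name): a dict with "fx", "fy", "cx", "cy" (pixels), "extrinsics" (4x4, takes a point from world to camera coordinates). Camera axes: x right, y up, looking along -z (the intrinsics and any distortion apply to the point x, -y, -z); pixel columns grow to the right and rows downward; lengths in m; the calibration is good to about 2 mm. A picture is of the moment at which its call begins: read the wrist's pose just before it. camera_params takes no time and is no camera call; for the wrist camera it gives the pose at the moment of the call.
- workorder.close_job(): hands the job in; it is judged then, once.
The state is a dict: "clock": time; "joint_pos": joint angles; "qvel": joint speeds; "tau": joint torques, N m; "tool_pos": TCP position; "orientation": TCP orientation; "force": force on the tool from outside, world axes, zero at the start; "moment": the same for the moment, N m; "opening": finger opening in m; "gripper_force": force on a finger pad.
Only numpy, scipy, OpenCV 4.12 (cv2) and the standard library are available. Lean on these libraries where they do the work, as an engineer would, in place of code of your own. Each camera call takes 0.05 s, during which the arm holds its last target. There are 200 camera calls.

## Working session

There is one attempt and no reset: what is moved stays moved. The work goes in short steps, Python scripts to look and compute and a shell command to move; the robot and the scene stay as the last step left them, time stands still between calls to the robot, and variables do not carry over. Pictures are saved under pics/ and viewed, at most 10 in all, crops included, and the job is handed in when it is done.

```bash
ls; mkdir -p pics
python3 - <<'E'
from plant import sensors, viewer, workorder, ctrl
import cv2
o=sensors.get_obs();print({k:o[k] for k in('clock','tool_pos','orientation','force','opening')},ctrl.hold_point_z)
for n in('top','scene'):
    im=viewer.snapshot(n);cv2.imwrite(f'pics/{n}0.png',im[:,:,::-1]);p=viewer.camera_params(n);print(n,p)
E
```

```text
pics
{'clock': 0.0, 'tool_pos': array([ 0.1804158 , -0.64992942,  0.22559129]), 'orientation': array([ 1.79902635e+02, -7.40796050e-03, -1.64492757e+02]), 'force': array([-0.2383525 , -0.80421122, -0.03546975]), 'opening': 0.08773449880491883} 0.0188
top {'fx': 428.6199181597715, 'fy': 428.6199181597715, 'cx': 319.57816637034824, 'cy': 197.3592177640695, 'extrinsics': array([[-0.02185877, -0.99964831, -0.01501486,  0.0318068 ],
       [ 0.98798543, -0.02389715,  0.15268829, -0.56466858],
       [-0.1529934 , -0.01149688,  0.98816033, -1.1020685 ],
       [ 0.        ,  0.        ,  0.        ,  1.        ]])}
scene {'fx': 384.0586907180025, 'fy': 384.0586907180025, 'cx': 311.02898617135276, 'cy': 202.24364676811126, 'extrinsics': array([[-0.87169315,  0.48968573,  0.01894556,  0.49420117],
       [-0.2684769 , -0.50954559,  0.81748605,  0.11896833],
       [ 0.40996488,  0.70751055,  0.57563671, -1.32034079],
       [ 0.        ,  0.        ,  0.        ,  1.        ]])}
```

View pics/top0.png

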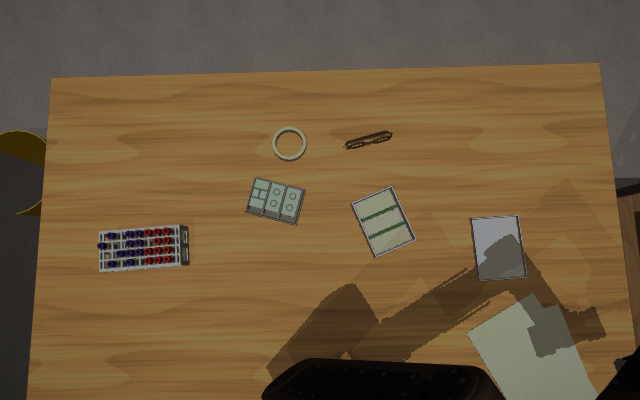

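The top view shows the tray around (276,201) with the H plate in its left pocket, around (258,196). The moist chamber is around (383,221) and its rods are the green lines. I'll zoom in next.

Run:
```python
import cv2
im=cv2.imread('pics/top0.png')[170:265,240:420]
cv2.imwrite('pics/crop0.png',cv2.resize(im,None,fx=4.4,fy=4.4,interpolation=cv2.INTER_CUBIC))
```

```text
(no output)
```

View pics/crop0.png

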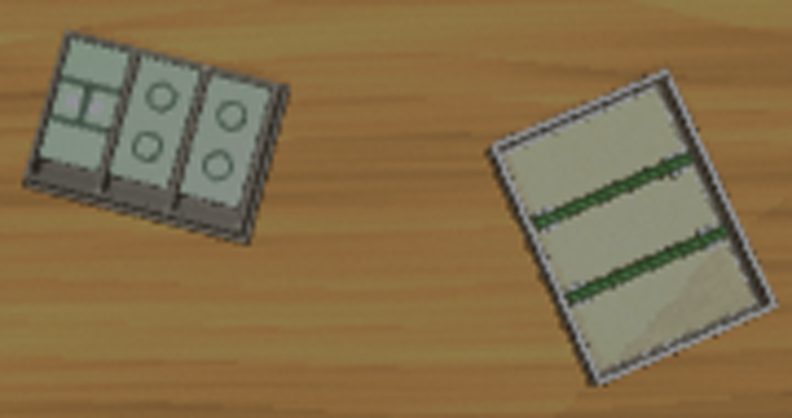

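```bash
cat > h.py <<'E'
import numpy as np
from plant import viewer,sensors
def ray(p,uv,z):
    "pixels -> world points on the plane(s) z"
    E=p['extrinsics'];R=E[:3,:3];c=-R.T@E[:3,3];uv=np.atleast_2d(uv).astype(float)
    d=np.c_[(uv[:,0]-p['cx'])/p['fx'],-(uv[:,1]-p['cy'])/p['fy'],-np.ones(len(uv))]@R
    return c+d*((z-c[2])/d[:,2])[:,None]
def proj(p,X):
    E=p['extrinsics'];q=np.atleast_2d(X)@E[:3,:3].T+E[:3,3]
    return np.c_[p['cx']+p['fx']*q[:,0]/-q[:,2],p['cy']-p['fy']*q[:,1]/-q[:,2]]
def fit(A,B):
    "2D rigid: world = t + R(yaw) A"
    a,b=A-A.mean(0),B-B.mean(0)
    th=np.arctan2((a[:,0]*b[:,1]-a[:,1]*b[:,0]).sum(),(a*b).sum())
    c,s=np.cos(th),np.sin(th);R=np.array([[c,-s],[s,c]]);t=B.mean(0)-R@A.mean(0)
    return t,np.degrees(th),np.linalg.norm(A@R.T+t-B,axis=1)*1000
E
python3 - <<'E'
from h import *
p=viewer.camera_params('top')
f=lambda c:np.array([240,170])+np.array(c)/4.4
w=ray(p,f([(67,32),(289,86),(248,243),(23,184)]),.029)[:,:2]
print(w,fit(np.array([(48,69.5),(48,-69.5),(-48,-69.5),(-48,69.5)])/1000,w))
w=ray(p,f([(491,150),(666,71),(775,303),(597,384)]),.032)[:,:2]
print(w,fit(np.array([(80,60),(80,-60),(-80,-60),(-80,60)])/1000,w))
w=ray(p,f([(541,220),(690,157),(728,231),(571,297)]),.016)[:,:2];print(w,w.mean(0))
w=ray(p,f([(125,142)]),.1)
p=viewer.camera_params('wrist');print(p,sensors.get_obs()['joint_pos'])
E
```

```text
[[0.6273101  0.19362736]
 [0.58989749 0.05624495]
 [0.4933883  0.08289281]
 [0.53286818 0.22058311]] (array([0.56086602, 0.13833706]), np.float64(-15.637931747525494), array([1.97591687, 2.70814316, 2.91037592, 2.43367112]))
[[ 0.54664091 -0.06678457]
 [ 0.593057   -0.17583562]
 [ 0.44952407 -0.23461497]
 [ 0.40357246 -0.12554721]] (array([ 0.49819861, -0.15069559]), np.float64(22.53722515300725), array([3.27335554, 2.06526334, 3.09743613, 2.29526047]))
[[ 0.50456916 -0.09712548]
 [ 0.54151811 -0.19062286]
 [ 0.4951011  -0.21165681]
 [ 0.4568446  -0.11370036]] [ 0.49950824 -0.15327638]
{'fx': 307.6624999276307, 'fy': 307.6624999276307, 'cx': 317.7066687284045, 'cy': 199.3197909059158, 'extrinsics': array([[-0.26807839,  0.96339544,  0.00178866,  0.67409756],
       [-0.92949571, -0.25815623, -0.26342569,  0.03224032],
       [-0.25332135, -0.07228129,  0.96467803, -0.39150495],
       [ 0.        ,  0.        ,  0.        ,  1.        ]])} [-5.79783079e+01  2.05854634e+01  6.39887737e-01 -1.92115475e-02
 -7.01361829e+01 -1.65067635e+01]
```

```bash
cat >> h.py <<'E'
from scipy.spatial.transform import Rotation as Ro
TR=[0.561,0.138,-15.6];MO=[0.498,-0.151,22.5]
def w(fr,x,y,z):
    a=np.radians(fr[2]);return np.array([fr[0]+x*np.cos(a)-y*np.sin(a),fr[1]+x*np.sin(a)+y*np.cos(a),z])
def go(pos,rpy):
    "shift (m) and turn (deg) from the present pose, in tool axes"
    o=sensors.get_obs();R=Ro.from_euler('xyz',o['orientation'],degrees=True);T=Ro.from_euler('xyz',rpy,degrees=True)
    print('shift',R.inv().apply(pos-o['tool_pos']).round(4),'turn',(R.inv()*T).as_rotvec(degrees=True).round(2))
def tilt(yaw,deg):
    "tool down at yaw (tool x to -tray x), leaning so its back goes to the robot by deg"
    return (Ro.from_euler('z',yaw,degrees=True)*Ro.from_euler('y',-deg,degrees=True)*Ro.from_euler('z',180,degrees=True)*Ro.from_euler('x',180,degrees=True)).as_euler('xyz',degrees=True)
E
python3 - <<'E'
from h import *
p=viewer.camera_params('wrist');o=sensors.get_obs();R=Ro.from_euler('xyz',o['orientation'],degrees=True)
E=p['extrinsics'];c=-E[:3,:3].T@E[:3,3]
print('cam in tool',R.inv().apply(c-o['tool_pos']),'look',R.inv().apply(-E[2,:3]),'right',R.inv().apply(E[0,:3]))
print(tilt(-15.6,0),tilt(-15.6,28))
go(w(MO,-.03,0,.2),tilt(22.5,0));go(w(TR,-.03,.045,.2),tilt(-15.6,0))
t=viewer.camera_params('top');print('rack',ray(t,[(188,226),(188,265)],.1))
E
```

```text
cam in tool [ 7.16155013e-02 -4.49056004e-05 -1.59216870e-01] look [-2.63524384e-01  5.10491040e-04  9.64652600e-01] right [ 7.25981143e-04  9.99999682e-01 -3.30872631e-04]
[ 1.80000000e+02 -1.27222187e-14  1.64400000e+02] [180.   28.  164.4]
shift [-0.4097  0.3922  0.0263] turn [ 0.08 -0.   -6.99]
shift [-0.575   0.7115  0.0267] turn [ 8.000e-02 -3.000e-02  3.111e+01]
rack [[0.49138286 0.35198812 0.1       ]
 [0.39401536 0.34953396 0.1       ]]
```

```bash
A='[1,[-0.41,0.392,0.026],[0,0,-7]]'; python3 -m pendant '[[1,[-0.41,0.392,0.026],[0,0,-7]],[1,[-0.41,0.392,0.026],[0,0,-7]],[1,[-0.41,0.392,0.026],[0,0,-7]],[1,[-0.41,0.392,0.026],[0,0,-7]],[1,[-0.41,0.392,0.026],[0,0,-7]],[1,[-0.41,0.392,0.026],[0,0,-7]],[1,[-0.41,0.392,0.026],[0,0,-7]],[1,[-0.41,0.392,0.026],[0,0,-7]],[1,[-0.41,0.392,0.026],[0,0,-7]],[1,[-0.41,0.392,0.026],[0,0,-7]]]'; python3 -c "
from h import *
go(w(MO,-.03,0,.2),tilt(22.5,0))"
```

```text
clock: 0.93
tool_pos: [0.3938, -0.2908, 0.2074]
orientation: [180.0, 0.0, -157.5]
force: [0.5, -0.5, -0.2]
opening: 0.0879
gripper_force: 0.0
shift [-0.1197  0.0893  0.0074] turn [0.   0.01 0.01]
```

```bash
python3 -m pendant '[[0,[-0.12,0.09,0.007],[0,0,0]],[0,[-0.12,0.09,0.007],[0,0,0]],[0,[-0.12,0.09,0.007],[0,0,0]],[0,[-0.12,0.09,0.007],[0,0,0]],[0,[-0.12,0.09,0.007],[0,0,0]],[0,[-0.12,0.09,0.007],[0,0,0]]]'; python3 -c "
from h import *
import cv2,pickle
p=viewer.camera_params('wrist');im=viewer.snapshot('wrist');cv2.imwrite('pics/w1.png',im[:,:,::-1]);pickle.dump(p,open('w1.pkl','wb'))
go(w(TR,-.03,.06,.2),tilt(-15.6,0))"
```

```text
clock: 1.43
tool_pos: [0.4702, -0.1624, 0.2001]
orientation: [180.0, -0.0, -157.3]
force: [-0.6, -0.7, 0.5]
opening: 0.0531
gripper_force: 0.0
shift [-2.136e-01  3.087e-01  1.000e-04] turn [ 1.00e-02 -6.00e-02  3.82e+01]
```

View pics/w1.png

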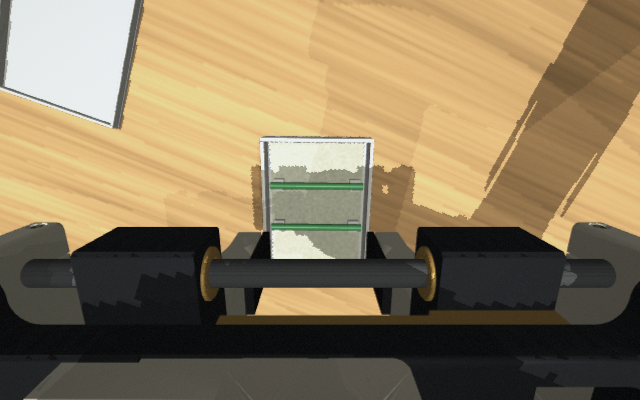

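The wrist view shows the moist chamber, with its far rim at row ~138 and its rods at rows ~185 and ~227. The fingers are visible at (250,270) and (380,270). I'll measure the rods by colour.

```bash
python3 - <<'E'
from h import *
import cv2,pickle
p=pickle.load(open('w1.pkl','rb'));im=cv2.imread('pics/w1.png').astype(int)
m=((im[:,:,1]-im[:,:,2]>25)&(im[:,:,1]-im[:,:,0]>15)).astype(np.uint8)
n,l,s,c=cv2.connectedComponentsWithStats(m)
C=[]
for i in range(1,n):
    if s[i,4]<60: continue
    v,u=np.where(l==i);k=np.polyfit(u,v,1);e=np.array([(u.min()-.5,np.polyval(k,u.min())),(u.max()+.5,np.polyval(k,u.max()))])
    W=ray(p,e,.015)[:,:2];C.append(W.mean(0));d=W[0]-W[1]
    print(s[i],e.round(1).tolist(),W.round(4).tolist(),'len',np.linalg.norm(d),'yaw',np.degrees(np.arctan2(d[1],d[0]))-90)
print('mid',np.mean(C,0),'sep',np.linalg.norm(C[0]-C[1]))
W=ray(p,[(261,138),(374,138)],.032)[:,:2];d=W[0]-W[1];print('rim',W,np.linalg.norm(d),np.degrees(np.arctan2(d[1],d[0]))-90, W.mean(0)-.08*np.array([np.cos(.3927),np.sin(.3927)]))
E
python3 -m pendant '[[-0.2,[-0.214,0.309,0],[0,0,38.2]],[-0.2,[-0.214,0.309,0],[0,0,38.2]],[-0.2,[-0.214,0.309,0],[0,0,38.2]],[-0.2,[-0.214,0.309,0],[0,0,38.2]],[-0.2,[-0.214,0.309,0],[0,0,38.2]],[-0.2,[-0.214,0.309,0],[0,0,38.2]],[-0.2,[-0.214,0.309,0],[0,0,38.2]],[-0.2,[-0.214,0.309,0],[0,0,38.2]],[-0.2,[-0.214,0.309,0],[0,0,38.2]],[-0.2,[-0.214,0.309,0],[0,0,38.2]]]';python3 -c "
from h import *
import cv2,pickle
p=viewer.camera_params('wrist');im=viewer.snapshot('wrist');cv2.imwrite('pics/w2.png',im[:,:,::-1]);pickle.dump(p,open('w2.pkl','wb'))
go(w(TR,-.03,.06,.2),tilt(-15.6,0))"
```

```text
[270 182  94   8 610] [[269.5, 185.2], [363.5, 186.2]] [[0.4965, -0.2109], [0.4559, -0.1111]] len 0.10774760658952058 yaw -157.90885756999373
[271 224  90   7 574] [[270.5, 226.3], [360.5, 227.4]] [[0.543, -0.1924], [0.503, -0.0931]] len 0.1070220870681404 yaw -158.05899178828116
mid [ 0.49958332 -0.15186539] sep 0.05019918943474273
rim [[ 0.44795011 -0.23565897]
 [ 0.40230399 -0.12663088]] 0.11819768625414434 -157.28269948747266 [ 0.35121671 -0.21175967]
clock: 2.32
tool_pos: [0.5501, 0.2058, 0.2003]
orientation: [180.0, 0.0, 164.3]
force: [0.3, -0.4, 0.4]
opening: 0.0349
gripper_force: 0.0
shift [ 0.0015 -0.0048 -0.    ] turn [ 0.03  0.04 -0.02]
```

View pics/w2.png

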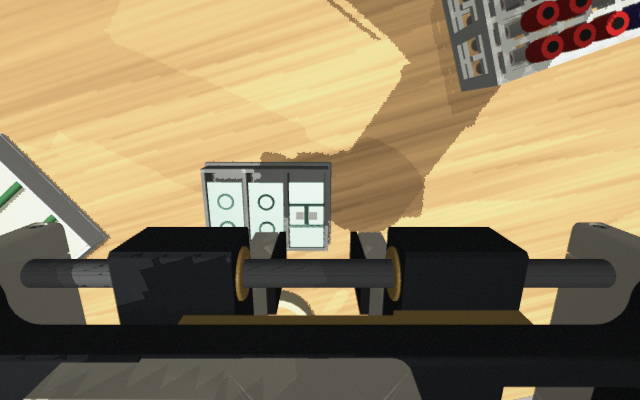

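Run:
```python
import cv2
im=cv2.imread('pics/w2.png')[150:260,190:345]
cv2.imwrite('pics/crop2.png',cv2.resize(im,None,fx=5,fy=5,interpolation=cv2.INTER_CUBIC))
```

```text
(no output)
```

View pics/crop2.png

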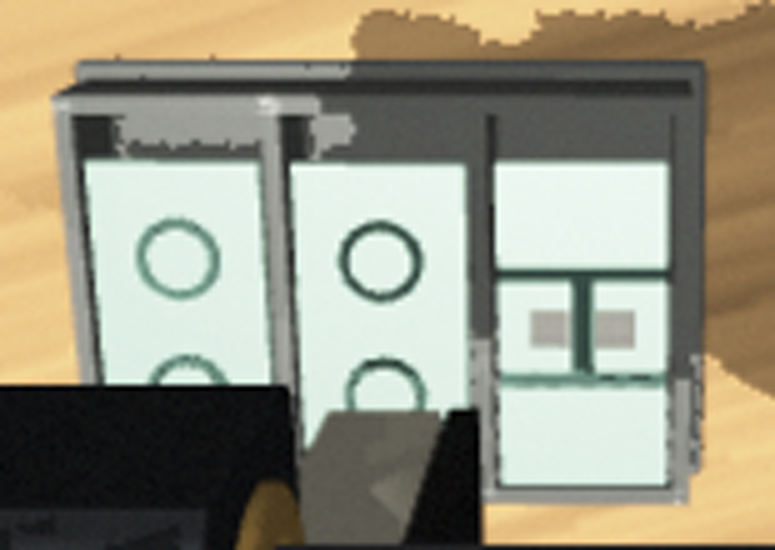

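The crop shows the H plate with its free end at row ~161 and far end at row ~487, at crop columns 494–669. The near rim is at row ~95.

Run:
```python
from h import *
import pickle
p=pickle.load(open('w2.pkl','rb'))
f=lambda c:np.array([190,150])+(np.array(c)+.5)/5-.5
W=ray(p,f([(494,161),(669,161),(669,487),(498,487)]),.0285)[:,:2]
print(W.round(4).tolist(),[np.linalg.norm(W[i]-W[i-1]).round(4) for i in range(4)])
t,y,r=fit(np.array([(-38,-19),(-38,19),(38,19),(38,-19)])/1000,W);print('plate',t,y,r)
W=ray(p,f([(55,95),(688,503)]),.029)[:,:2];d=W[1]-W[0];print('rim diag',np.linalg.norm(d),'want',np.hypot(.096,.139),W.mean(0),'yaw',np.degrees(np.arctan2(d[1],d[0])-np.arctan2(139,96)))
```

```text
[[0.5404, 0.1749], [0.5507, 0.2119], [0.6255, 0.1913], [0.6147, 0.153]] [np.float64(0.0775), np.float64(0.0384), np.float64(0.0775), np.float64(0.0398)]
plate [0.58284126 0.18275405] -15.846108397641078 [0.72737703 0.86445683 1.13074404 1.25977699]
rim diag 0.16817041618481776 want 0.16892897915988248 [0.56549939 0.14107534] yaw -15.864822833001337
```

```bash
sed -i 's/^TR=.*/TR=[0.565,0.141,-15.8];MO=[0.499,-0.152,22.2]/' h.py; python3 -c "
from h import *
go(w(TR,.016,.071,.032),tilt(-15.8,0))"
```

```text
shift [-0.0477  0.01    0.168 ] turn [0.03 0.04 0.18]
```

```bash
python3 -m pendant '[[-0.2,[-0.048,0.01,0.04],[0,0,0.2]],[-0.2,[-0.048,0.01,0.08],[0,0,0.2]],[-0.2,[-0.048,0.01,0.12],[0,0,0.2]],[-0.2,[-0.048,0.01,0.15],[0,0,0.2]],[-0.2,[-0.048,0.01,0.168],[0,0,0.2]],[-0.2,[-0.048,0.01,0.168],[0,0,0.2]],[-0.2,[-0.048,0.01,0.170],[0,0,0.2]],[-0.2,[-0.048,0.01,0.1715],[0,0,0.2]],[-0.2,[-0.048,0.01,0.1715],[0,0,0.2]]]'; python3 -c "
from h import *
import cv2
print(sensors.get_obs()['force']);go(w(TR,.016,.071,.0285),tilt(-15.8,0))
im=viewer.snapshot('wrist');cv2.imwrite('pics/w3.png',im[:,:,::-1])"
```

```text
clock: 3.12
tool_pos: [0.5984, 0.199, 0.029]
orientation: [-180.0, -0.0, 164.0]
force: [0.3, 0.2, -0.0]
opening: 0.0356
gripper_force: 0.0
[ 0.2883142   0.21533793 -0.02803708]
shift [0.0003 0.0061 0.0005] turn [-0.02 -0.01 -0.16]
```

View pics/w3.png

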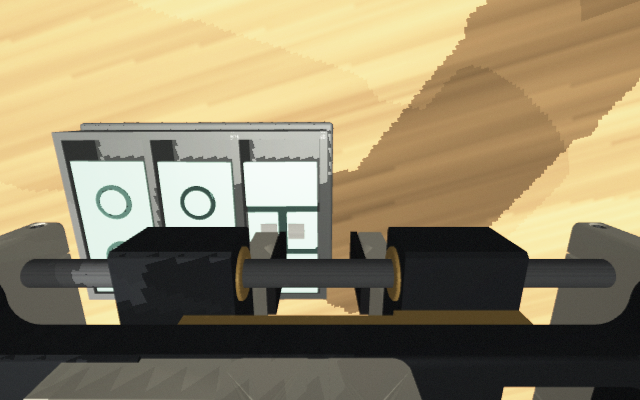

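The finger sits above the plate at columns 250–285, and the plate spans 244–319. It needs about 6 mm more toward +y before I press.

```bash
python3 -m pendant '[[-0.2,[0,0.006,0],[0,0,-0.15]],[-0.2,[0,0.006,0],[0,0,-0.15]],[-0.2,[0,0.006,0.0005],[0,0,-0.15]],[-0.2,[0,0.006,0.001],[0,0,-0.15]],[-0.2,[0,0.006,0.001],[0,0,-0.15]]]';python3 -c "
from h import *
go(w(TR,.016,.071,.0285),tilt(-15.8,0))"; python3 -m pendant '[[-0.2,[0,0,0.0005],[0,0,0]],[-0.2,[0,0,0.0005],[0,0,0]]]'
```

```text
clock: 3.58
tool_pos: [0.6002, 0.2066, 0.0288]
orientation: [180.0, 0.1, 164.3]
force: [-0.7, 0.6, 5.4]
opening: 0.0352
gripper_force: 2.7
shift [ 0.     -0.0017  0.0003] turn [0.04 0.05 0.1 ]
clock: 3.75
tool_pos: [0.6002, 0.2066, 0.0288]
orientation: [180.0, 0.1, 164.3]
force: [-2.2, 0.3, 9.3]
opening: 0.0351
gripper_force: 4.5
```

```bash
python3 -m pendant '[[-0.2,[0.001,0,0],[0,0,0]],[-0.2,[0.002,0,0],[0,0,0]],[-0.2,[0.003,0,0],[0,0,0]],[-0.2,[0.004,0,0],[0,0,0]],[-0.2,[0.005,0,0],[0,0,0]],[-0.2,[0.006,0,0],[0,0,0]],[-0.2,[0.007,0,0],[0,0,0]],[-0.2,[0.008,0,0],[0,0,0]]]';python3 -c "
from h import *
import cv2,pickle
p=viewer.camera_params('wrist');im=viewer.snapshot('wrist');pickle.dump(p,open('w4.pkl','wb'))
cv2.imwrite('pics/w4.png',cv2.resize(im[110:310,190:340,::-1],None,fx=3,fy=3,interpolation=cv2.INTER_CUBIC))"
```

```text
clock: 4.42
tool_pos: [0.5938, 0.2091, 0.0289]
orientation: [179.9, 0.2, 164.3]
force: [2.6, -0.2, 4.1]
opening: 0.035
gripper_force: 2.5
```

View pics/w4.png

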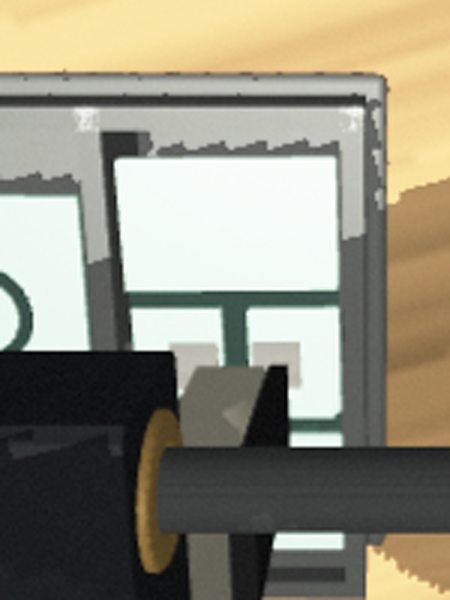

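The plate's near edge is now at crop row 157, ahead of the neighbour's at row 193, so it is sliding with the finger.

Run:
```python
from h import *
import pickle
p=pickle.load(open('w4.pkl','rb'));f=lambda c:np.array([190,110])+(np.array(c)+.5)/3-.5
W=ray(p,f([(230,157),(40,193),(230,103),(225,292)]),.0285)[:,:2]-TR[:2]
a=np.radians(TR[2]);print((W@np.array([[np.cos(a),-np.sin(a)],[np.sin(a),np.cos(a)]])*1000).round(1))
```

```text
[[-38.8  46.2]
 [-32.4  12.7]
 [-48.1  46.6]
 [-14.4  44.3]]
```

```bash
python3 -m pendant '[[-0.2,[0.001,0,0.0003],[0,0,0]],[-0.2,[0.002,0,0.0003],[0,0,0]],[-0.2,[0.003,0,0.0003],[0,0,0]],[-0.2,[0.0036,0,0.0003],[0,0,0]],[-0.2,[0.0036,0,0.0003],[0,0,0]]]'; python3 -m pendant '[[-0.2,[0,0,-0.004],[0,0,0]],[-0.2,[0,0,-0.006],[0,0,0]],[-0.2,[0,0,-0.006],[0,0,0]]]';python3 -c "
from h import *
import cv2,pickle
p=viewer.camera_params('wrist');im=viewer.snapshot('wrist')
g=cv2.cvtColor(im,cv2.COLOR_RGB2GRAY).astype(int)
col=g[100:240,255:290].mean(1);d=np.diff(col);i=np.argsort(-abs(d))[:6]
W=ray(p,[(272,100.5+k) for k in i],.0285)[:,:2]-TR[:2]
a=np.radians(TR[2]);print(np.c_[i+100,d[i],(W@np.array([[np.cos(a),-np.sin(a)],[np.sin(a),np.cos(a)]])*1000)].round(1))
go(w(TR,-.027,.071,.034),tilt(-15.8,0))"
```

```text
clock: 4.88
tool_pos: [0.5906, 0.2102, 0.0289]
orientation: [179.9, 0.2, 164.3]
force: [2.4, -0.4, 6.3]
opening: 0.0351
gripper_force: 3.2
clock: 5.13
tool_pos: [0.5885, 0.2094, 0.0336]
orientation: [180.0, 0.0, 164.3]
force: [-0.4, 0.1, 0.5]
opening: 0.0353
gripper_force: 0.0
[[ 149.  -121.1  -49.9   47.6]
 [ 203.  -106.9  -20.2   46.5]
 [ 154.    80.9  -47.3   47.5]
 [ 210.    78.4  -16.1   46.3]
 [ 204.   -54.7  -19.6   46.4]
 [ 141.   -52.7  -54.1   47.7]]
shift [ 0.0309 -0.0011 -0.0007] turn [ 0.   -0.01  0.06]
```

```bash
python3 -m pendant '[[-0.2,[0.015,-0.001,0],[0,0,0]],[-0.2,[0.030,-0.001,0],[0,0,0]],[-0.2,[0.031,-0.001,0],[0,0,0]],[-0.2,[0.031,-0.001,0],[0,0,0]],[-0.2,[0.031,-0.001,0.003],[0,0,0]],[-0.2,[0.031,-0.001,0.005],[0,0,0]],[-0.2,[0.031,-0.001,0.007],[0,0,0]],[-0.2,[0.031,-0.001,0.009],[0,0,0]],[-0.2,[0.031,-0.001,0.009],[0,0,0]]]';python3 -c "
from h import *
go(w(TR,-.027,.071,.014),tilt(-15.8,0))"; python3 -m pendant '[[-0.2,[0,0,0.002],[0,0,0]],[-0.2,[0,0,0.004],[0,0,0]],[-0.2,[0,0,0.004],[0,0,0]]]'
```

```text
clock: 5.93
tool_pos: [0.5584, 0.2164, 0.0234]
orientation: [-180.0, -0.0, 164.2]
force: [-0.4, 0.1, -0.6]
opening: 0.0353
gripper_force: 0.0
shift [0.0002 0.0003 0.0094] turn [-0.05 -0.04  0.04]
clock: 6.18
tool_pos: [0.5589, 0.2168, 0.0202]
orientation: [180.0, 0.0, 164.3]
force: [0.1, -0.5, 2.9]
opening: 0.035
gripper_force: 1.3
```

```bash
python3 -m pendant '[[-0.2,[0,0,0.002],[0,0,0]],[-0.2,[0,0,0.004],[0,0,0]],[-0.2,[0.0005,0,0.005],[0,0,0]],[-0.2,[0.001,0,0.006],[0,0,0]],[-0.2,[0.001,0,0.006],[0,0,0]]]';python3 -c "
from h import *
go(w(TR,-.027,.071,.014),tilt(-15.8,0))"
```

```text
clock: 6.6
tool_pos: [0.5594, 0.217, 0.0186]
orientation: [179.9, 0.2, 164.4]
force: [-6.3, -6.5, 34.8]
opening: 0.0353
gripper_force: 16.2
shift [ 0.0009 -0.0006  0.0046] turn [0.07 0.22 0.19]
```

```bash
python3 -m pendant '[[-0.2,[0,0,-0.006],[0,0,0]],[-0.2,[0,0,-0.02],[0,0,0]],[-0.2,[0.02,0,-0.04],[0,0,0]],[-0.2,[0.05,0,-0.06],[0,0,0]],[-0.2,[0.06,0,-0.06],[0,0,0]],[-0.2,[0.06,0,-0.06],[0,0,0]]]';python3 -c "
from h import *
import cv2,pickle
p=viewer.camera_params('wrist');im=viewer.snapshot('wrist');pickle.dump(p,open('w5.pkl','wb'))
cv2.imwrite('pics/w5full.png',im[:,:,::-1])
s=viewer.snapshot('scene');cv2.imwrite('pics/s5full.png',s[:,:,::-1])
q=proj(viewer.camera_params('scene'),w(TR,0,.045,.03))[0].astype(int);print(q)
a=cv2.resize(im[100:240,180:360,::-1],None,fx=4,fy=4,interpolation=cv2.INTER_CUBIC)[:,:560]
b=cv2.resize(s[max(q[1]-35,0):q[1]+35,max(q[0]-60,0):q[0]+60,::-1],None,fx=6,fy=6,interpolation=cv2.INTER_CUBIC)
cv2.imwrite('pics/s5.png',b);cv2.imwrite('pics/w5.png',im[60:400,120:520,::-1].repeat(1,0))"
```

```text
clock: 7.1
tool_pos: [0.4984, 0.2341, 0.0755]
orientation: [179.9, 0.0, 164.3]
force: [-0.4, 0.0, 0.5]
opening: 0.0349
gripper_force: 0.0
[344 245]
```

View pics/w5.png

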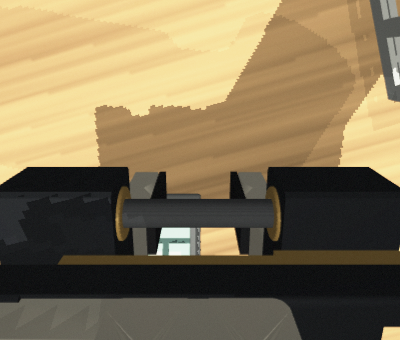

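The gripper hides the plate in this view. I'll move the tool ahead so the camera sits over the tray, then view the wrist and scene crops side by side.

```bash
python3 -m pendant '[[-0.2,[0,0,-0.04],[0,0,0]],[-0.2,[-0.04,0,-0.06],[0,0,0]],[-0.2,[-0.14,0.02,-0.06],[0,0,0]],[-0.2,[-0.14,0.02,-0.06],[0,0,0]],[-0.2,[-0.14,0.02,-0.06],[0,0,0]],[-0.2,[-0.14,0.02,-0.06],[0,0,0]],[-0.2,[-0.14,0.02,-0.06],[0,0,0]]]';python3 -c "
from h import *
import cv2,pickle
p=viewer.camera_params('wrist');im=viewer.snapshot('wrist');pickle.dump(p,open('w6.pkl','wb'))
q=proj(p,w(TR,0,.045,.03))[0].astype(int);print('w',q)
x,y=max(q[0]-75,0),max(q[1]-60,0);print(x,y)
a=cv2.resize(im[y:y+120,x:x+100,::-1],None,fx=4,fy=4,interpolation=cv2.INTER_CUBIC)
s=viewer.snapshot('scene');q=proj(viewer.camera_params('scene'),w(TR,0,.045,.03))[0].astype(int)
b=cv2.resize(s[q[1]-40:q[1]+40,q[0]-33:q[0]+33,::-1],None,fx=6,fy=6,interpolation=cv2.INTER_CUBIC);print('scene',q-[33,40])
print(a.shape,b.shape);cv2.imwrite('pics/c6.png',np.hstack([a[:480],b[:480]])[:, :800])"
```

```text
clock: 7.78
tool_pos: [0.641, 0.2132, 0.1317]
orientation: [-179.9, -0.1, 164.1]
force: [-0.6, 0.4, -0.9]
opening: 0.0349
gripper_force: 0.0
w [264 137]
189 77
scene [311 205]
(480, 400, 3) (480, 396, 3)
```

View pics/c6.png

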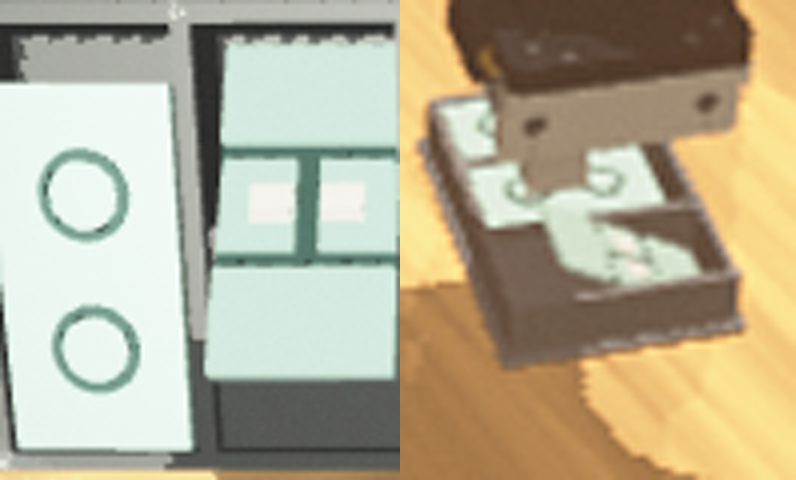

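The wrist crop shows the plate leaning in its well, foot at row ~40 and raised end at row ~378, and the scene crop agrees. I'll check this against the 29° lean geometry.

Run:
```python
from h import *
import pickle
p=pickle.load(open('w6.pkl','rb'))
P=[w(TR,-.044,.026,.0069),w(TR,.0224,.026,.0438),w(TR,.0224,.064,.0438),w(TR,-.048,.0225,.029),w(TR,.048,.0225,.029)]
print(((proj(p,P)-[189,77]+.5)*4).round(0))
a=np.radians(TR[2])
W=ray(p,np.array([189,77])+(np.array([(207,379)])+.5)/4-.5,.0438)[:,:2]-TR[:2]
print((W@np.array([[np.cos(a),-np.sin(a)],[np.sin(a),np.cos(a)]])*1000).round(1))
# grasp TCP: s beyond ledge edge along plate, tip 0.8 mm above underside plane
s,e,t=.0235,.0008,np.radians(29)
x=-.004+s*np.cos(t)-e*np.sin(t);z=.024+s*np.sin(t)+e*np.cos(t);print(x,z)
b=.05;xb,zb=x-b*np.sin(t),z+b*np.cos(t);print(xb,zb)
go(w(TR,xb,.045,zb),tilt(-15.8,29))
```

```text
[[224.  33.]
 [202. 363.]
 [390. 363.]
 [180.   0.]
 [211. 468.]]
[[25.8 26.8]]
0.01616571542157873 0.03609272184150044
-0.008074765590738123 0.07982370719847023
shift [ 0.0599 -0.0453  0.0531] turn [ -0.09 -29.1    0.04]
```

Run:
```python
from h import *
import pickle
p=pickle.load(open('w6.pkl','rb'))
for xf in (-42,-41,-40,-39,-38):
    xf/=1000;t=np.arctan2(.021,-.004-xf);c,s=np.cos(t),np.sin(t)
    P=[w(TR,xf-.0045*s+d*c,.026,.003+.0045*c+d*s) for d in(0,.0255,.0505,.076)]
    print(xf,np.degrees(t).round(1),((proj(p,P)-[189,77]+.5)*4).round(0).tolist())
```

```text
-0.042 28.9 [[224.0, 32.0], [217.0, 138.0], [210.0, 246.0], [203.0, 363.0]]
-0.041 29.6 [[224.0, 36.0], [217.0, 142.0], [210.0, 250.0], [202.0, 366.0]]
-0.04 30.3 [[225.0, 41.0], [217.0, 146.0], [209.0, 253.0], [201.0, 369.0]]
-0.039 31.0 [[225.0, 46.0], [217.0, 149.0], [209.0, 257.0], [200.0, 372.0]]
-0.038 31.7 [[225.0, 50.0], [217.0, 153.0], [209.0, 260.0], [199.0, 375.0]]
```

Run:
```python
from h import *
import pickle
from scipy.optimize import least_squares
p=pickle.load(open('w6.pkl','rb'))
def rows(xf,zf,t):
    c,s=np.cos(t),np.sin(t)
    P=[w(TR,xf-.0045*s+d*c,.026,zf+.0045*c+d*s) for d in(0,.0255,.0505,.076)]
    return (proj(p,P)-[189,77]+.5)*4
for zf in (3,5,7,9,11):
    t=.5
    for _ in range(20): t=np.arctan2(.024-zf/1000,.040-.0045*np.sin(t))
    print(zf,np.degrees(t).round(1),rows(-.044+.0045*np.sin(t),zf/1000,t).round(0).tolist())
```

```text
3 29.0 [[224.0, 33.0], [217.0, 138.0], [210.0, 247.0], [202.0, 363.0]]
5 26.6 [[222.0, 32.0], [216.0, 141.0], [210.0, 252.0], [204.0, 370.0]]
7 24.0 [[220.0, 31.0], [215.0, 143.0], [210.0, 257.0], [206.0, 376.0]]
9 21.4 [[217.0, 30.0], [214.0, 145.0], [211.0, 261.0], [207.0, 382.0]]
11 18.6 [[215.0, 29.0], [213.0, 147.0], [211.0, 265.0], [209.0, 387.0]]
```

Run:
```python
from h import *
import pickle,cv2
p=pickle.load(open('w6.pkl','rb'));g=cv2.cvtColor(cv2.imread('pics/c6.png'),cv2.COLOR_BGR2GRAY).astype(float)
def edges(c):
    d=np.diff(g[:,c:c+8].mean(1));return [(i+.5,round(d[i])) for i in range(1,len(d)-1) if abs(d[i])>8 and abs(d[i])>=max(abs(d[i-1]),abs(d[i+1]))]
for c in (20,160,232,340,375): print(c,edges(c))
print(((proj(p,[w(TR,x,0.005,.0285) for x in(-.0332,-.0327,.0428,.0433)]+[w(TR,x,y,.029) for x in(-.048,-.044,.044,.048) for y in(0.015,.045)])-[189,77]+.5)*4).round(0).tolist())
```

```text
20 [(23.5, -30), (33.5, 10), (37.5, 18), (44.5, -12), (59.5, 16), (71.5, -9), (83.5, 26), (447.5, -23), (455.5, 14)]
160 [(23.5, -32), (33.5, 16), (37.5, 18), (82.5, 12), (450.5, -18), (455.5, 10), (469.5, 15)]
232 [(22.5, -27), (28.5, 8), (34.5, 23), (146.5, -21), (158.5, 22), (253.5, -19), (257.5, -11), (266.5, 23), (377.5, -18), (381.5, -16), (470.5, 10)]
340 [(22.5, -26), (34.5, 20), (36.5, 19), (145.5, -19), (158.5, 22), (253.5, -19), (257.5, -12), (265.5, 24), (373.5, -8), (377.5, -20), (446.5, -9), (452.5, 8), (469.5, 8)]
375 [(22.5, -27), (29.5, 11), (33.5, 24), (146.5, -20), (158.5, 21), (253.5, -19), (265.5, 21), (377.5, -20), (378.5, -20), (447.5, -9), (451.5, 9), (452.5, 9)]
[[99.0, 79.0], [99.0, 81.0], [130.0, 444.0], [130.0, 447.0], [142.0, 0.0], [292.0, 0.0], [144.0, 22.0], [293.0, 22.0], [176.0, 450.0], [313.0, 450.0], [177.0, 468.0], [314.0, 468.0]]
```

Run:
```python
from h import *
import pickle
from scipy.optimize import least_squares
p=pickle.load(open('w6.pkl','rb'))
def rc(v):
    x,z,t=v[0]/1000,v[1]/1000,np.radians(v[2]);c,s=np.cos(t),np.sin(t)
    P=[w(TR,x-.0045*s+d*c,y,z+.0045*c+d*s) for d in(0,.0257,.0503,.076) for y in (.026,.064)]
    return (proj(p,P)-[189,77]+.5)*4
obs=np.array([33.5,151,258.5,377])
def res(v,zcol=True):
    q=rc(v);r=list(((q[0::2,1]+q[1::2,1])/2-obs)/4)
    L=q[0,0],q[6,0]; return r+[(L[0]-223)/8,(L[1]-206)/8]
s=least_squares(res,[-42,3,29]);print(s.x,s.fun.round(2))
x,z,t=s.x;t=np.radians(t);print('underside height above ledge edge',z+(-4-x)*np.tan(t)-24,'raised end',x+76*np.cos(t),z+76*np.sin(t))
```

```text
[-41.37607385   4.99628485  24.1569194 ] [ 0.46 -0.8   0.05  0.29 -0.13  0.26]
underside height above ledge edge -2.240009279342761 raised end 27.968460132503694 36.09830418169315
```

```bash
python3 -c "
from h import *
t=np.radians(27);x,z=.0165,.035
go(w(TR,x-.05*np.sin(t),.045,z+.05*np.cos(t)),tilt(-15.8,27))"
```

```text
shift [ 0.058  -0.0453  0.0533] turn [ -0.09 -27.1    0.04]
```

```bash
python3 -m pendant '[[0.36,[0.058,-0.045,0.0],[0,-27.1,0]],[0.36,[0.058,-0.045,0.01],[0,-27.1,0]],[0.36,[0.058,-0.045,0.02],[0,-27.1,0]],[0.36,[0.058,-0.045,0.035],[0,-27.1,0]],[0.36,[0.058,-0.045,0.053],[0,-27.1,0]],[0.36,[0.058,-0.045,0.053],[0,-27.1,0]],[0.36,[0.058,-0.045,0.053],[0,-27.1,0]]]';python3 -c "
from h import *
import cv2,pickle
t=np.radians(27);x,z=.0165,.035
go(w(TR,x,.045,z),tilt(-15.8,27))
p=viewer.camera_params('wrist');im=viewer.snapshot('wrist');pickle.dump((p,im),open('w7.pkl','wb'))
for zf in (3,5,7):
    t=.5
    for _ in range(20): t=np.arctan2(.024-zf/1000,.040-.0045*np.sin(t))
    c,s=np.cos(t),np.sin(t);xf=-.044+.0045*s
    print(zf,np.degrees(t).round(1),proj(p,[w(TR,xf-.0045*s+d*c,y,zf/1000+.0045*c+d*s) for d in(0,.0257,.0503,.076) for y in(.026,.064)]).round(1).tolist())
g=cv2.cvtColor(im,cv2.COLOR_RGB2GRAY).astype(float)
for c in (300,330):
    d=np.diff(g[:,c:c+5].mean(1));print(c,[(i+.5,round(d[i])) for i in range(1,len(d)-1) if abs(d[i])>15 and abs(d[i])>=max(abs(d[i-1]),abs(d[i+1]))])
for r in (120,150,180,200):
    d=np.diff(g[r:r+3].mean(0));print('row',r,[(i+.5,round(d[i])) for i in range(200,430) if abs(d[i])>20 and abs(d[i])>=max(abs(d[i-1]),abs(d[i+1]))])
"
```

```text
clock: 8.47
tool_pos: [0.5995, 0.1671, 0.1275]
orientation: [179.8, 20.2, 166.6]
force: [0.5, 0.5, -0.3]
opening: 0.0593
gripper_force: 0.0
shift [0.0406 0.0105 0.0836] turn [ 1.16 -6.79  2.15]
3 29.0 [[310.0, 64.4], [360.7, 66.7], [308.9, 99.8], [358.9, 101.9], [307.8, 132.9], [357.3, 134.9], [306.8, 166.7], [355.6, 168.5]]
5 26.6 [[310.0, 65.0], [361.0, 67.4], [308.8, 101.0], [359.0, 103.1], [307.8, 134.3], [357.2, 136.2], [306.7, 167.9], [355.3, 169.7]]
7 24.0 [[309.9, 65.7], [361.3, 68.0], [308.8, 102.1], [359.1, 104.2], [307.8, 135.5], [357.0, 137.4], [306.7, 168.9], [355.0, 170.6]]
300 [(4.5, -22), (14.5, -23), (27.5, -24), (31.5, 16), (40.5, -25), (43.5, -30), (51.5, -30), (58.5, -21), (159.5, 31), (164.5, -35), (172.5, 37), (184.5, 31), (227.5, -49), (242.5, 61), (258.5, -165), (287.5, 50), (290.5, 65), (296.5, -19), (314.5, -69), (324.5, -26), (357.5, 37)]
330 [(53.5, -19), (59.5, -20), (67.5, 26), (73.5, 89), (102.5, -89), (106.5, 28), (135.5, -18), (140.5, 87), (171.5, -65), (178.5, -55), (182.5, 46), (185.5, 33), (258.5, -148), (287.5, 105), (303.5, 15), (314.5, -69), (324.5, -27), (357.5, 37)]
row 120 [(203.5, -43), (207.5, 36), (220.5, -66), (224.5, 89), (239.5, -80), (248.5, 144), (261.5, -76), (264.5, 92), (282.5, -94), (285.5, 104), (298.5, -84), (309.5, 122), (318.5, -24), (330.5, -62), (337.5, 81), (358.5, -113), (416.5, 40), (421.5, -23)]
row 150 [(206.5, -71), (209.5, 59), (226.5, -75), (229.5, 80), (242.5, -81), (250.5, 108), (264.5, -82), (267.5, 65), (281.5, -53), (284.5, 98), (298.5, -89), (308.5, 107), (357.5, -75)]
row 180 [(233.5, -32), (242.5, 33), (251.5, -27), (261.5, -23), (266.5, -30), (285.5, -30), (304.5, -25), (352.5, 40), (357.5, 57)]
row 200 []
```

```bash
python3 -m pendant '[[0.36,[0,0,0],[0,0,0]],[0.36,[0,0,0],[0,0,0]],[0.36,[0,0,0],[0,0,0]]]'; python3 -c "
from h import *
t=np.radians(26);x,z=.0165,.035
go(w(TR,x-.03*np.sin(t),.045,z+.03*np.cos(t)),tilt(-15.8,26))
go(w(TR,x,.045,z),tilt(-15.8,26))"
```

```text
clock: 8.77
tool_pos: [0.6005, 0.1681, 0.1271]
orientation: [179.7, 20.2, 166.6]
force: [-0.5, -0.2, -0.4]
opening: 0.0594
gripper_force: 0.0
shift [0.0442 0.01   0.0532] turn [ 1.18 -5.79  2.17]
shift [0.0411 0.0093 0.083 ] turn [ 1.18 -5.79  2.17]
```

```bash
python3 -m pendant '[[0.36,[0.044,0.010,0.02],[1.2,-5.8,2.2]],[0.36,[0.044,0.010,0.04],[1.2,-5.8,2.2]],[0.36,[0.044,0.010,0.053],[1.2,-5.8,2.2]],[0.36,[0.044,0.010,0.053],[1.2,-5.8,2.2]],[0.36,[0.044,0.010,0.053],[1.2,-5.8,2.2]],[0.36,[0.044,0.010,0.053],[1.2,-5.8,2.2]]]'; python3 -c "
from h import *
t=np.radians(26);x,z=.0165,.035
go(w(TR,x,.045,z),tilt(-15.8,26))"
```

```text
clock: 9.27
tool_pos: [0.6142, 0.1592, 0.1198]
orientation: [180.0, 20.3, 166.1]
force: [0.3, 0.8, 0.3]
opening: 0.0595
gripper_force: 0.0
shift [0.0532 0.0148 0.0708] turn [ 0.78 -5.72  1.72]
```

```bash
python3 -c "
from h import *
print(sensors.get_obs()['joint_pos'])"
```

```text
[  38.60198308   13.13931788  -41.1222887    36.13234271  -27.7565772
 -173.60215653]
```

```bash
python3 -m pendant '[[0.36,[0,0,0],[0,0,-60]],[0.36,[0,0,0],[0,0,-60]],[0.36,[0,0,0],[0,0,-60]],[0.36,[0,0,0],[0,0,-60]],[0.36,[0,0,0],[0,0,-60]],[0.36,[0,0,0],[0,0,-60]],[0.36,[0,0,0],[0,0,-60]],[0.36,[0,0,0],[0,0,-60]],[0.36,[0,0,0],[0,0,-60]]]';python3 -m pendant '[[0.36,[0,0,0],[0,0,-60]],[0.36,[0,0,0],[0,0,-60]],[0.36,[0,0,0],[0,0,-60]],[0.36,[0,0,0],[0,0,-60]],[0.36,[0,0,0],[0,0,-60]],[0.36,[0,0,0],[0,0,-60]],[0.36,[0,0,0],[0,0,-60]],[0.36,[0,0,0],[0,0,-60]],[0.36,[0,0,0],[0,0,-60]]]'
cat >> h.py <<'E'
def flip(yaw,deg):
    "as tilt, half turn about the tool axis (tool x to +tray x)"
    return (Ro.from_euler('xyz',tilt(yaw,deg),degrees=True)*Ro.from_euler('z',180,degrees=True)).as_euler('xyz',degrees=True)
E
python3 -c "
from h import *
t=np.radians(26);x,z=.0165,.035
go(w(TR,x-.04*np.sin(t),.045,z+.04*np.cos(t)),flip(-15.8,26));print(sensors.get_obs()['joint_pos'])"
```

```text
clock: 10.02
tool_pos: [0.614, 0.1597, 0.1205]
orientation: [-162.2, 10.0, -131.9]
force: [0.1, -0.8, -0.0]
opening: 0.0596
gripper_force: 0.0
clock: 10.77
tool_pos: [0.614, 0.1597, 0.1205]
orientation: [-162.2, -10.0, -75.0]
force: [0.1, -0.6, 0.6]
opening: 0.0593
gripper_force: 0.0
shift [-0.0419  0.0417  0.0317] turn [  2.18   5.58 -57.8 ]
[ 38.6505814   13.06494706 -41.1261329   36.12772215 -27.76864137
 -53.1865896 ]
```

```bash
python3 -m pendant '[[0.36,[-0.042,0.042,0.032],[2.2,5.6,-57.8]],[0.36,[-0.042,0.042,0.032],[2.2,5.6,-57.8]],[0.36,[-0.042,0.042,0.032],[2.2,5.6,-57.8]],[0.36,[-0.042,0.042,0.032],[2.2,5.6,-57.8]],[0.36,[-0.042,0.042,0.032],[2.2,5.6,-57.8]],[0.36,[-0.042,0.042,0.032],[2.2,5.6,-57.8]],[0.36,[-0.042,0.042,0.032],[2.2,5.6,-57.8]],[0.36,[-0.042,0.042,0.032],[2.2,5.6,-57.8]],[0.36,[-0.042,0.042,0.032],[2.2,5.6,-57.8]],[0.36,[-0.042,0.042,0.032],[2.2,5.6,-57.8]]]';python3 -c "
from h import *
import pickle
t=np.radians(26);x,z=.0165,.035
print(sensors.get_obs()['joint_pos']);go(w(TR,x,.045,z),flip(-15.8,26))"
```

```text
clock: 11.6
tool_pos: [0.5761, 0.1845, 0.0705]
orientation: [-179.9, -26.0, -16.1]
force: [-0.3, -0.8, -0.6]
opening: 0.0595
gripper_force: 0.0
[ 29.51305971  13.54155433 -57.04076778  88.48711131 -18.21578374
 -40.91169182]
shift [ 0.0003 -0.0001  0.0396] turn [ 0.04 -0.03 -0.24]
```

```bash
python3 -m pendant '[[0.36,[0,0,0.010],[0,0,0]],[0.36,[0,0,0.020],[0,0,0]],[0.36,[0,0,0.020],[0,0,0]]]';python3 -c "
from h import *
t=np.radians(26);x,z=.0165,.035
print(sensors.get_obs()['joint_pos']);go(w(TR,x,.045,z),flip(-15.8,26))"
```

```text
clock: 11.85
tool_pos: [0.5859, 0.1829, 0.0549]
orientation: [179.9, -25.7, -16.5]
force: [0.7, -0.2, 0.2]
opening: 0.0596
gripper_force: 0.0
[ 26.10385804  15.62910485 -56.51400306  95.30792471 -17.20222148
 -45.18175183]
shift [-0.0016  0.0009  0.0213] turn [ 0.35  0.27 -0.61]
```

```bash
python3 -c "
from h import *
t=np.radians(20);x,z=.016,.0358
go(w(TR,x-.025*np.sin(t),.045,z+.025*np.cos(t)),flip(-15.8,20))"
```

```text
shift [ 0.0008  0.001  -0.0045] turn [ 0.32 -5.73 -0.62]
```

```bash
python3 -m pendant '[[0.36,[0.001,0.001,-0.0045],[0.3,-5.7,-0.6]],[0.36,[0.001,0.001,-0.0045],[0.3,-5.7,-0.6]],[0.36,[0.001,0.001,-0.0045],[0.3,-5.7,-0.6]],[0.36,[0.001,0.001,-0.0045],[0.3,-5.7,-0.6]],[0.36,[0.001,0.001,-0.0045],[0.3,-5.7,-0.6]]]';python3 -c "
from h import *
import cv2,pickle
p=viewer.camera_params('wrist');im=viewer.snapshot('wrist');pickle.dump((p,im),open('w8.pkl','wb'))
t=np.radians(20);x,z=.016,.0358
print(sensors.get_obs()['joint_pos']);go(w(TR,x,.045,z),flip(-15.8,20))"
```

```text
clock: 12.27
tool_pos: [0.583, 0.1842, 0.06]
orientation: [-179.9, -20.0, -15.7]
force: [0.2, 0.8, 0.6]
opening: 0.0595
gripper_force: 0.0
[ 37.79463813  16.0184275  -50.45054729  55.8985248  -19.4187761
 -15.9479366 ]
shift [0.001  0.0023 0.0265] turn [-0.12 -0.1   0.21]
```

```bash
python3 -m pendant '[[0.36,[0.001,0.002,0.008],[0,0,0.2]],[0.36,[0.001,0.002,0.016],[0,0,0.2]],[0.36,[0.001,0.002,0.022],[0,0,0.2]],[0.36,[0.001,0.002,0.026],[0,0,0.2]],[0.36,[0.001,0.002,0.0265],[0,0,0.2]],[0.36,[0.001,0.002,0.0265],[0,0,0.2]]]';python3 -c "
from h import *
t=np.radians(20);x,z=.016,.0358
print(sensors.get_obs()['joint_pos']);go(w(TR,x,.045,z),flip(-15.8,20))"
```

```text
clock: 12.82
tool_pos: [0.5928, 0.1778, 0.0354]
orientation: [-180.0, -20.1, -15.8]
force: [0.8, 0.5, 0.0]
opening: 0.0595
gripper_force: 0.0
[ 31.10723633  18.23228279 -52.91733319  72.02656537 -15.29382568
 -26.5470332 ]
shift [-0.0005 -0.0021 -0.0006] turn [ 0.   -0.09 -0.02]
```

```bash
python3 -m pendant '[[0.36,[0,-0.002,-0.0005],[0,0,0]],[0.36,[0,-0.002,-0.0005],[0,0,0]],[0,[0,-0.002,-0.0005],[0,0,0]],[-0.1,[0,-0.002,-0.0005],[0,0,0]],[-0.2,[0,-0.002,-0.0005],[0,0,0]],[-0.3,[0,-0.002,-0.0005],[0,0,0]],[-0.4,[0,-0.002,-0.0005],[0,0,0]],[-0.4,[0,-0.002,-0.0005],[0,0,0]]]'
```

```text
clock: 13.48
tool_pos: [0.5932, 0.1806, 0.0362]
orientation: [-179.9, -20.1, -15.8]
force: [0.2, 1.3, 1.0]
opening: 0.0369
gripper_force: 30.0
```

```bash
python3 -c "
from h import *
o=sensors.get_obs();a=np.radians(-15.8);u=np.array([np.cos(a),np.sin(a),0])
go(o['tool_pos']+u*.001+[0,0,.01],o['orientation']);go(o['tool_pos']+u*.001+[0,0,.09],o['orientation'])"
```

```text
shift [ 0.0044 -0.     -0.009 ] turn [0. 0. 0.]
shift [ 0.0319 -0.0001 -0.0842] turn [0. 0. 0.]
```

```bash
python3 -m pendant '[[-0.4,[0.0022,0,-0.0045],[0,0,0]],[-0.4,[0.0044,0,-0.009],[0,0,0]],[-0.4,[0.009,0,-0.023],[0,0,0]],[-0.4,[0.017,0,-0.045],[0,0,0]],[-0.4,[0.025,0,-0.066],[0,0,0]],[-0.4,[0.032,0,-0.084],[0,0,0]],[-0.4,[0.032,0,-0.084],[0,0,0]],[-0.4,[0.032,0,-0.084],[0,0,0]]]';python3 -c "
from h import *
import cv2,pickle
o=sensors.get_obs();p=viewer.camera_params('wrist');im=viewer.snapshot('wrist');s=viewer.snapshot('scene');pickle.dump((p,im,s,o),open('w9.pkl','wb'))
print(o['joint_pos'])
q=proj(viewer.camera_params('scene'),o['tool_pos'])[0].astype(int)
b=cv2.resize(s[max(0,q[1]-45):q[1]+45,q[0]-50:q[0]+50,::-1],None,fx=4,fy=4,interpolation=cv2.INTER_CUBIC)
a=im[40:400,130:530,::-1];print(a.shape,b.shape)
cv2.imwrite('pics/c9.png',np.hstack([a,b[:360,:400]]))"
```

```text
clock: 14.15
tool_pos: [0.5949, 0.1811, 0.1273]
orientation: [-179.8, -20.2, -15.8]
force: [0.1, 0.7, -0.7]
opening: 0.0369
gripper_force: 30.0
[ 42.36818023  12.04724024 -41.11381409  35.05296268 -30.45006382
   2.32578279]
(360, 400, 3) (360, 400, 3)
```

View pics/c9.png

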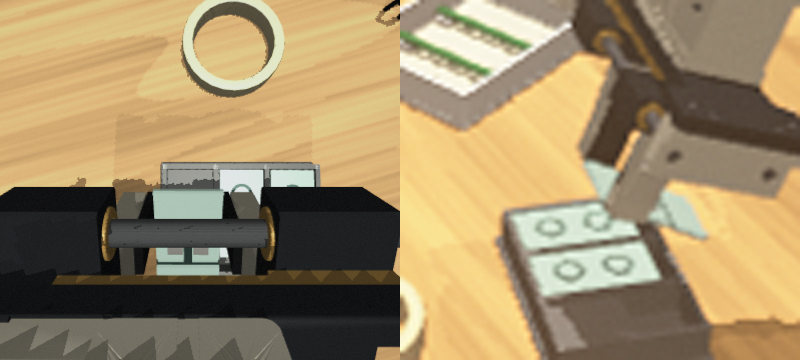

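The plate is held and clear of the tray, and the cavity slides are still in place. Its raised end shows at wrist row ~230, columns 283–354, with a trough near row 303. I'll work out its pose in the tool frame from numeric edges.

Run:
```python
from h import *
import pickle,cv2
p,im,s,o=pickle.load(open('w9.pkl','rb'));g=cv2.cvtColor(im,cv2.COLOR_RGB2GRAY).astype(float)
for c in (290,300,340,346):
    d=np.diff(g[:,c:c+4].mean(1));print(c,[(i+.5,round(d[i])) for i in range(200,330) if abs(d[i])>10 and abs(d[i])>=max(abs(d[i-1]),abs(d[i+1]))])
for r in (233,240,250,290,298,308):
    d=np.diff(g[r:r+2].mean(0));print('row',r,[(i+.5,round(d[i])) for i in range(250,380) if abs(d[i])>12 and abs(d[i])>=max(abs(d[i-1]),abs(d[i+1]))])
```

```text
290 [(201.5, -40), (203.5, 17), (208.5, -16), (212.5, -12), (218.5, -14), (223.5, -49), (228.5, 32), (230.5, 42), (258.5, -136), (287.5, 101), (301.5, -96), (304.5, 74), (314.5, -65), (324.5, -26)]
300 [(201.5, -79), (209.5, 67), (223.5, -37), (228.5, 30), (230.5, 44), (258.5, -138), (287.5, 67), (294.5, 46), (301.5, -97), (304.5, 81), (314.5, -55), (324.5, -27)]
340 [(201.5, -82), (203.5, 28), (208.5, -63), (211.5, -16), (216.5, 16), (218.5, -49), (228.5, 34), (230.5, 37), (258.5, -136), (287.5, 100), (301.5, -68), (304.5, 90), (314.5, -64), (324.5, -26)]
346 [(201.5, -80), (203.5, 28), (205.5, 12), (208.5, -30), (213.5, 16), (219.5, -37), (228.5, 24), (230.5, 35), (258.5, -139), (287.5, 98), (299.5, -26), (301.5, -33), (304.5, 74), (311.5, 10), (314.5, -58), (324.5, -26)]
row 233 [(264.5, 22), (274.5, -20), (276.5, -46), (281.5, 104), (353.5, -98), (358.5, 138)]
row 240 [(265.5, 18), (273.5, -43), (282.5, 130), (352.5, -98), (361.5, 42)]
row 250 [(270.5, -34), (283.5, 128), (351.5, -96), (364.5, 40)]
row 290 [(263.5, -22), (278.5, 92), (285.5, 56), (296.5, -30), (313.5, -60), (321.5, 120), (337.5, 38), (349.5, 32), (356.5, -116), (371.5, 30)]
row 298 [(263.5, -33), (276.5, 70), (286.5, 33), (313.5, -79), (321.5, 120), (348.5, -54), (355.5, 50), (358.5, -68), (371.5, 45)]
row 308 [(264.5, -22), (274.5, 72), (285.5, 42), (348.5, -92), (360.5, -16), (371.5, 27)]
```

Run:
```python
from h import *
import pickle
from scipy.optimize import least_squares
p,im,s,o=pickle.load(open('w9.pkl','rb'))
R=Ro.from_euler('xyz',o['orientation'],degrees=True)
def pr(v):  # tool frame: end top edge at (x,z); plate runs to -x, dropping (to +z) at angle th
    x,z,t=v[0]/1000,v[1]/1000,np.radians(v[2])
    T=lambda d,y:R.apply([x-d*np.cos(t),y,z+d*np.sin(t)])+o['tool_pos']
    return lambda d:proj(p,[T(d,-.019),T(d,.019)])
def res(v,W=72.7):
    f=pr(v);r=[]
    e=f(0);r+=[e[:,1].mean()-230, (abs(e[0,0]-e[1,0])-W)]
    q=f(v[3]/1000);r+=[q[:,1].mean()-303,abs(q[0,0]-q[1,0])-62.9,(v[3]-50.3)/.5]
    m=f(.0125);k=m[:,1].mean();r+=[abs(m[0,0]-m[1,0])-(72-(k-233)*4/17)]
    return r
for W in(72.7,71.7):
    s_=least_squares(res,[15,-5,8,50.3],args=(W,));print(s_.x,np.round(s_.fun,2))
```

```text
[11.87890521 -5.85845515  9.34579843 50.39498838] [-0.04 -1.26 -0.25  0.4   0.19  1.17]
[11.46392707 -4.77594737  8.75316429 50.351381  ] [-0.04 -0.76 -0.14  0.18  0.1   0.74]
```

```bash
cat >> h.py <<'E'
def place(h,th=9.0,c=(-.0251,0,.00505),tilt_=None):
    "TCP pose that puts the held plate level over the rods, h above them"
    r=flip(MO[2],-th);R=Ro.from_euler('xyz',r,degrees=True);return w(MO,0,0,.018+h)-R.apply(c),r
E
python3 -c "
from h import *
a=place(.08);print(a);go(*a)"
```

```text
(array([ 0.52268467, -0.14233447,  0.09906132]), array([180. ,   9. ,  22.2]))
shift [0.009  0.3292 0.0312] turn [  3.68 -27.98 -38.23]
```

```bash
python3 -m pendant '[[-0.4,[0.009,0.03,0.02],[3.7,-28,-38.2]],[-0.4,[0.009,0.07,0.02],[3.7,-28,-38.2]],[-0.4,[0.009,0.11,0.025],[3.7,-28,-38.2]],[-0.4,[0.009,0.15,0.03],[3.7,-28,-38.2]],[-0.4,[0.009,0.19,0.031],[3.7,-28,-38.2]],[-0.4,[0.009,0.23,0.031],[3.7,-28,-38.2]],[-0.4,[0.009,0.27,0.031],[3.7,-28,-38.2]],[-0.4,[0.009,0.30,0.031],[3.7,-28,-38.2]],[-0.4,[0.009,0.32,0.031],[3.7,-28,-38.2]],[-0.4,[0.009,0.329,0.031],[3.7,-28,-38.2]]]';python3 -c "
from h import *
go(*place(.08));print(sensors.get_obs()['joint_pos'])"
```

```text
clock: 15.08
tool_pos: [0.5287, -0.125, 0.0986]
orientation: [-179.8, 9.3, 22.5]
force: [2.2, 0.3, -0.5]
opening: 0.0374
gripper_force: 30.0
shift [-0.0121  0.0138  0.0015] turn [-0.12  0.29  0.31]
[  8.86426792  19.77172121 -20.42925363   2.35438724 -58.88811385
 102.25574508]
```

```bash
python3 -m pendant '[[-0.4,[0,0,0],[0,0,0]],[-0.4,[0,0,0],[0,0,0]],[-0.4,[0,0,0],[0,0,0]]]';python3 - <<'E'
from h import *
import pickle,cv2
o=sensors.get_obs();p=viewer.camera_params('wrist');im=viewer.snapshot('wrist');s=viewer.snapshot('scene');pickle.dump((p,im,s,o),open('w10.pkl','wb'))
go(*place(.08))
g=cv2.cvtColor(im,cv2.COLOR_RGB2GRAY).astype(float)
for c in (290,300,340,346):
    d=np.diff(g[:,c:c+4].mean(1));print(c,[(i+.5,round(d[i])) for i in range(200,330) if abs(d[i])>10 and abs(d[i])>=max(abs(d[i-1]),abs(d[i+1]))])
for r in (233,240,250,290,298,308):
    d=np.diff(g[r:r+2].mean(0));print('row',r,[(i+.5,round(d[i])) for i in range(250,380) if abs(d[i])>12 and abs(d[i])>=max(abs(d[i-1]),abs(d[i+1]))])
E
```

```text
clock: 15.33
tool_pos: [0.528, -0.1234, 0.099]
orientation: [-180.0, 9.1, 22.1]
force: [0.2, -0.1, 0.6]
opening: 0.0369
gripper_force: 30.0
shift [-0.0129  0.0165  0.0026] turn [-0.03 -0.01  0.  ]
290 [(201.5, 30), (203.5, -34), (206.5, 28), (220.5, 11), (222.5, -16), (228.5, -65), (230.5, 89), (258.5, -191), (287.5, 118), (301.5, -96), (304.5, 58), (315.5, -82), (324.5, -32)]
300 [(201.5, 32), (203.5, -38), (207.5, 26), (228.5, -64), (230.5, 90), (258.5, -192), (287.5, 112), (294.5, -11), (301.5, -75), (304.5, 78), (314.5, -80), (315.5, -80), (324.5, -33)]
340 [(201.5, 35), (203.5, -39), (206.5, 79), (228.5, -118), (230.5, 89), (258.5, -190), (287.5, 118), (301.5, -71), (304.5, 54), (314.5, -81), (324.5, -31)]
346 [(201.5, 34), (203.5, -36), (206.5, 78), (228.5, -100), (230.5, 87), (258.5, -192), (287.5, 117), (299.5, -16), (301.5, -37), (304.5, 44), (307.5, 18), (311.5, 15), (314.5, -88), (324.5, -31)]
row 233 [(252.5, -59), (276.5, -70), (281.5, 192), (353.5, -116), (358.5, 162)]
row 240 [(273.5, -47), (282.5, 180), (352.5, -122), (361.5, 50)]
row 250 [(270.5, -40), (283.5, 166), (352.5, -105), (364.5, 51)]
row 290 [(263.5, -30), (278.5, 148), (285.5, 47), (313.5, -62), (319.5, -24), (321.5, 120), (349.5, -42), (356.5, -88), (371.5, 32)]
row 298 [(263.5, -43), (276.5, 74), (286.5, 52), (313.5, -58), (321.5, 88), (346.5, -14), (348.5, -66), (358.5, -60), (371.5, 54)]
row 308 [(263.5, -26), (264.5, -26), (274.5, 81), (285.5, 78), (348.5, -73), (360.5, -65), (370.5, 26)]
```

```bash
python3 -m pendant '[[-0.4,[-0.013,0.0165,0.0026],[0,0,0]],[-0.4,[-0.013,0.0165,0.0026],[0,0,0]],[-0.4,[-0.013,0.0165,0.0026],[0,0,0]]]';python3 -c "
from h import *
go(*place(.08));go(*place(.012))"
```

```text
clock: 15.68
tool_pos: [0.5226, -0.1423, 0.0995]
orientation: [-180.0, 9.0, 22.2]
force: [-0.4, 0.4, -0.6]
opening: 0.0375
gripper_force: 30.0
shift [0.0001 0.0001 0.0004] turn [-0.03 -0.04  0.02]
shift [0.0107 0.0001 0.0676] turn [-0.03 -0.04  0.02]
```

```bash
python3 -m pendant '[[-0.4,[0.003,0,0.02],[0,0,0]],[-0.4,[0.006,0,0.04],[0,0,0]],[-0.4,[0.009,0,0.058],[0,0,0]],[-0.4,[0.0107,0,0.0676],[0,0,0]],[-0.4,[0.0107,0,0.0676],[0,0,0]],[-0.4,[0.0107,0,0.0676],[0,0,0]]]';python3 - <<'E'
from h import *
import pickle,cv2
o=sensors.get_obs();p=viewer.camera_params('wrist');im=viewer.snapshot('wrist');q=viewer.camera_params('top');tp=viewer.snapshot('top')
pickle.dump((p,im,q,tp,o),open('w11.pkl','wb'))
i=im.astype(int);m=((i[:,:,1]-i[:,:,0]>25)&(i[:,:,1]-i[:,:,2]>15)).astype(np.uint8)
n,l,s,c=cv2.connectedComponentsWithStats(m)
for k in range(1,n):
    if s[k,4]>30: print(s[k],c[k].round(1),ray(p,[c[k]],.015).round(4))
print('rod +x ends/pred',proj(p,[w(MO,.025,y,.015) for y in(-.053,0,.053)]).round(1).tolist())
go(*place(.002));go(*place(-.001))
E
```

```text
clock: 16.18
tool_pos: [0.523, -0.1423, 0.0311]
orientation: [-180.0, 9.0, 22.3]
force: [0.0, -0.2, 0.1]
opening: 0.037
gripper_force: 30.0
[ 231  225  168   14 1483] [317.  230.9] [[ 0.5226 -0.1419  0.015 ]]
[277 291  15  14 113] [282.6 297. ] [[ 0.4662 -0.1398  0.015 ]]
[347 291  13  14 123] [353.2 297.1] [[ 0.4842 -0.184   0.015 ]]
rod +x ends/pred [[404.9, 232.0], [317.7, 231.8], [230.6, 231.7]]
shift [ 0.0008 -0.0005  0.011 ] turn [ 0.   -0.12  0.03]
shift [ 0.0013 -0.0005  0.014 ] turn [ 0.   -0.12  0.03]
```

```bash
python3 -m pendant '[[-0.4,[0.0005,-0.0005,0.005],[0,-0.1,0]],[-0.4,[0.001,-0.0005,0.009],[0,-0.1,0]],[-0.4,[0.001,-0.0005,0.010],[0,-0.1,0]],[-0.4,[0.001,-0.0005,0.0105],[0,-0.1,0]],[-0.4,[0.001,-0.0005,0.011],[0,-0.1,0]],[-0.4,[0.001,-0.0005,0.011],[0,-0.1,0]]]';python3 -m pendant '[[-0.4,[0,0,0.0005],[0,0,0]],[-0.4,[0,0,0.001],[0,0,0]],[-0.4,[0,0,0.001],[0,0,0]]]'
```

```text
clock: 16.78
tool_pos: [0.5219, -0.1426, 0.02]
orientation: [-180.0, 9.1, 22.2]
force: [0.9, -0.4, -0.3]
opening: 0.0367
gripper_force: 30.0
clock: 17.03
tool_pos: [0.5219, -0.1426, 0.0191]
orientation: [-180.0, 9.0, 22.2]
force: [0.9, 0.7, 2.3]
opening: 0.0368
gripper_force: 30.0
```

```bash
C='from h import *
o=sensors.get_obs();R=Ro.from_euler("z",22.2,degrees=True).inv();print("F",R.apply(o["force"]).round(2),"M",R.apply(o["moment"]).round(3),o["tool_pos"].round(4))'; python3 -c "$C"; python3 -m pendant '[[-0.4,[0,0,0.0004],[0,0,0]],[-0.4,[0,0,0.0004],[0,0,0]]]'; python3 -c "$C"; python3 -m pendant '[[-0.4,[0,0,0.0004],[0,0,0]],[-0.4,[0,0,0.0004],[0,0,0]]]'; python3 -c "$C"
```

```text
F [1.14 0.29 2.25] M [ 0.032 -0.31  -0.056] [ 0.5219 -0.1426  0.0191]
clock: 17.2
tool_pos: [0.5219, -0.1427, 0.0188]
orientation: [-180.0, 9.0, 22.2]
force: [0.2, -0.3, 2.3]
opening: 0.0373
gripper_force: 30.0
F [ 0.05 -0.3   2.35] M [ 0.043 -0.379 -0.002] [ 0.5219 -0.1427  0.0188]
clock: 17.37
tool_pos: [0.522, -0.1427, 0.0187]
orientation: [-180.0, 9.0, 22.2]
force: [-0.0, 1.1, 5.2]
opening: 0.0369
gripper_force: 30.0
F [0.39 1.05 5.19] M [ 0.381 -0.034 -0.119] [ 0.522  -0.1427  0.0187]
```

```bash
python3 -m pendant '[[-0.14,[0,0,-0.0005],[0,0,0]],[-0.1,[0,0,-0.0005],[0,0,0]],[-0.05,[0,0,-0.0005],[0,0,0]],[0.05,[0,0,-0.0005],[0,0,0]],[0.15,[0,0,-0.0005],[0,0,0]],[0.15,[0,0,-0.0005],[0,0,0]]]';python3 -m pendant '[[0.15,[0,0,-0.005],[0,0,0]],[0.15,[0,0,-0.02],[0,0,0]],[0.15,[0,0,-0.05],[0,0,0]],[0.15,[0,0,-0.09],[0,0,0]],[0.15,[0,0,-0.13],[0,0,0]],[0.15,[0,0,-0.13],[0,0,0]],[0.15,[0,0,-0.13],[0,0,0]]]'
python3 - <<'E'
from h import *
go(w(MO,-.03,0,.2)+0,flip(22.2,0));print(sensors.get_obs()['joint_pos'])
E
```

```text
clock: 17.87
tool_pos: [0.5216, -0.1427, 0.0186]
orientation: [-180.0, 9.1, 22.2]
force: [-0.3, 0.3, 0.7]
opening: 0.0491
gripper_force: 0.4
clock: 18.45
tool_pos: [0.5425, -0.1348, 0.15]
orientation: [179.9, 8.7, 22.2]
force: [-0.5, 0.1, -0.9]
opening: 0.0504
gripper_force: 0.0
shift [-0.0835 -0.0004 -0.0377] turn [ 0.06  8.74 -0.  ]
[  7.71421358  17.74619119 -15.62104078   2.46218174 -65.10997285
 103.28300723]
```

```bash
python3 -m pendant '[[0.15,[-0.03,0,-0.03],[0,8.7,0]],[0.15,[-0.07,0,-0.05],[0,8.7,0]],[0.15,[-0.11,0,-0.06],[0,8.7,0]],[0.15,[-0.14,0,-0.06],[0,8.7,0]],[0.15,[-0.14,0,-0.06],[0,8.7,0]],[0.15,[-0.14,0,-0.06],[0,8.7,0]],[0.15,[-0.14,0,-0.06],[0,8.7,0]]]'
python3 - <<'E'
from h import *
import pickle,cv2
o=sensors.get_obs();p=viewer.camera_params('wrist');im=viewer.snapshot('wrist');pickle.dump((p,im,o),open('w12.pkl','wb'));cv2.imwrite('pics/w12.png',im[:,:,::-1])
q=proj(p,[w(MO,x,y,.0225) for x in(-.038,.038) for y in(-.019,.019)]);print('plate corners pred',q.round(1).tolist())
g=cv2.cvtColor(im,cv2.COLOR_RGB2GRAY).astype(float)
c0,r0=q.mean(0).round().astype(int);print(c0,r0)
f=lambda d,a,b:[(i+.5,round(d[i])) for i in range(a,b) if abs(d[i])>10 and abs(d[i])>=max(abs(d[i-1]),abs(d[i+1]))]
for c in (c0-18,c0-10,c0+10,c0+18): print('col',c,f(np.diff(g[:,c:c+2].mean(1)),max(r0-75,1),min(r0+75,398)))
for r in (r0-35,r0-8,r0+8,r0+28): print('row',r,f(np.diff(g[r:r+2].mean(0)),c0-50,c0+50))
i=im.astype(int);m=((i[:,:,1]-i[:,:,0]>25)&(i[:,:,1]-i[:,:,2]>15)).astype(np.uint8)
n,l,s,c=cv2.connectedComponentsWithStats(m)
for k in range(1,n):
    if s[k,4]>30: print('green',s[k],c[k].round(1))
print('rods pred',proj(p,[w(MO,x,y,.015) for x in(-.025,.025) for y in(-.053,.053)]).round(1).tolist())
E
```

```text
clock: 19.03
tool_pos: [0.4211, -0.1837, 0.2279]
orientation: [-179.9, 0.4, 22.1]
force: [0.6, -0.6, -0.2]
opening: 0.0503
gripper_force: 0.0
plate corners pred [[334.4, 135.4], [301.7, 135.4], [335.4, 64.6], [300.7, 64.7]]
318 100
col 300 [(29.5, 99), (31.5, -16), (70.5, -21), (73.5, -66), (76.5, 20), (78.5, -37), (81.5, 88), (83.5, -42), (89.5, -44), (93.5, 40), (112.5, -20), (116.5, 36), (119.5, -54), (122.5, 26), (124.5, -32), (127.5, 43), (137.5, -19), (162.5, 12), (165.5, -42), (169.5, 54), (172.5, -36)]
col 308 [(29.5, 100), (73.5, -54), (76.5, 19), (78.5, -31), (81.5, 73), (89.5, -120), (93.5, 104), (99.5, -36), (107.5, 47), (113.5, -84), (116.5, 105), (119.5, -52), (122.5, 23), (124.5, -26), (126.5, 52), (137.5, -87), (165.5, -56), (169.5, 55), (172.5, -42)]
col 328 [(29.5, 99), (74.5, -68), (76.5, 22), (78.5, -31), (81.5, 70), (89.5, -52), (93.5, 58), (113.5, -88), (116.5, 108), (119.5, -52), (122.5, 24), (124.5, -34), (126.5, 52), (137.5, -62), (150.5, 16), (161.5, -12), (165.5, -56), (169.5, 70), (172.5, -42)]
col 336 [(29.5, 98), (74.5, -96), (76.5, 30), (78.5, -46), (81.5, 88), (118.5, -79), (122.5, 32), (124.5, -48), (127.5, 38), (165.5, -56), (169.5, 72), (172.5, -42)]
row 65 [(268.5, 74), (364.5, -40), (367.5, -42)]
row 92 [(270.5, 47), (300.5, -28), (314.5, 50), (321.5, 18), (325.5, -22), (329.5, -23), (334.5, 61), (365.5, -72)]
row 108 [(270.5, 58), (273.5, -13), (300.5, 71), (315.5, -104), (319.5, 126), (362.5, -36), (365.5, -48)]
row 128 [(271.5, 74), (274.5, -12), (285.5, -44), (300.5, 48), (334.5, -58), (350.5, 31), (364.5, -52)]
green [271  74  95   8 671] [318.   77.9]
green [273 120  91   7 547] [318.1 123.5]
rods pred [[363.2, 123.6], [272.9, 123.6], [365.0, 78.1], [271.2, 78.1]]
```

Run:
```python
from h import *
import pickle
p,im,o=pickle.load(open('w12.pkl','rb'));a=np.radians(MO[2])
for r,z in((137.5,.0225),(137.5,.018),(91.5,.0225),(115,.0225),(123.5,.015),(77.9,.015)):
    W=ray(p,[(317.6,r)],z)[0,:2]-MO[:2];print(r,z,(np.array([W[0]*np.cos(a)+W[1]*np.sin(a),-W[0]*np.sin(a)+W[1]*np.cos(a)])*1000).round(1))
print(o['tool_pos'],proj(p,[w(MO,.0,.0,.0225),w(MO,-.003,.0,.0225)]))
go(w(MO,-.002,0,.05),flip(22.2,0));go(w(MO,-.002,0,.0125),flip(22.2,0))
```

```text
137.5 0.0225 [-40.4   0.5]
137.5 0.018 [-40.8   0.5]
91.5 0.0225 [10.2  0.5]
115 0.0225 [-15.2   0.5]
123.5 0.015 [-24.8   0.5]
77.9 0.015 [25.2  0.5]
[ 0.42106081 -0.18373343  0.22794762] [[318.06893596 101.06040816]
 [318.06842229 103.84303852]]
shift [0.083  0.0003 0.1772] turn [-0.07  0.41 -0.02]
shift [0.0832 0.0003 0.2147] turn [-0.07  0.41 -0.02]
```

The plate is down and square but sits 2.5 mm toward -x. I'll regrip it at mid-length between the rods and shift it over.

```bash
python3 -m pendant '[[0.15,[0.03,0,0.04],[0,0.4,0]],[0.15,[0.06,0,0.08],[0,0.4,0]],[0.15,[0.083,0,0.11],[0,0.4,0]],[0.15,[0.083,0,0.14],[0,0.4,0]],[0.15,[0.083,0,0.17],[0,0.4,0]],[0.15,[0.083,0,0.177],[0,0.4,0]],[0.15,[0.083,0,0.177],[0,0.4,0]]]'; python3 -c "
from h import *
go(w(MO,-.0015,0.0003,.0145),flip(22.2,0))"
```

```text
clock: 19.67
tool_pos: [0.4954, -0.1524, 0.0479]
orientation: [-179.8, 0.3, 22.2]
force: [0.5, 0.3, 1.2]
opening: 0.0503
gripper_force: 0.0
shift [0.0022 0.0008 0.0334] turn [-0.17  0.35  0.02]
```

```bash
python3 -m pendant '[[0.15,[0.002,0.0005,0.012],[0,0,0]],[0.15,[0.002,0.0005,0.024],[0,0,0]],[0.15,[0.002,0.0005,0.0334],[0,0,0]],[0.15,[0.002,0.0005,0.0334],[0,0,0]],[0.05,[0.002,0.0005,0.0334],[0,0,0]],[-0.1,[0.002,0.0005,0.0334],[0,0,0]],[-0.2,[0.002,0.0005,0.0334],[0,0,0]],[-0.4,[0.002,0.0005,0.0334],[0,0,0]],[-0.4,[0.002,0.0005,0.0334],[0,0,0]]]'
```

```text
clock: 20.42
tool_pos: [0.5, -0.1524, 0.0185]
orientation: [180.0, -0.1, 22.2]
force: [-1.5, 0.4, 6.0]
opening: 0.037
gripper_force: 30.0
```

```bash
python3 -m pendant '[[-0.4,[0,0,-0.001],[0,0,0]],[-0.4,[0,0,-0.002],[0,0,0]],[-0.4,[0.0015,0,-0.002],[0,0,0]],[-0.4,[0.0026,0,-0.002],[0,0,0]],[-0.4,[0.0026,0,-0.002],[0,0,0]],[-0.4,[0.0026,0,-0.001],[0,0,0]],[-0.4,[0.0026,0,-0.0003],[0,0,0]],[-0.4,[0.0026,0,0.0001],[0,0,0]],[-0.4,[0.0026,0,0.0001],[0,0,0]]]'
```

```text
clock: 21.17
tool_pos: [0.5019, -0.1513, 0.0184]
orientation: [-180.0, -0.1, 22.2]
force: [-3.9, 2.7, 13.4]
opening: 0.037
gripper_force: 30.0
```

```bash
python3 -m pendant '[[-0.4,[0,0,-0.0005],[0,0,0]],[-0.14,[0,0,-0.0005],[0,0,0]],[-0.1,[0,0,-0.0005],[0,0,0]],[-0.05,[0,0,-0.0005],[0,0,0]],[0.05,[0,0,-0.0005],[0,0,0]],[0.15,[0,0,-0.0005],[0,0,0]],[0.15,[0,0,-0.0005],[0,0,0]]]';python3 -m pendant '[[0.15,[0,0,-0.005],[0,0,0]],[0.15,[0,0,-0.02],[0,0,0]],[0.15,[-0.01,0,-0.05],[0,0,0]],[0.15,[-0.03,0,-0.09],[0,0,0]],[0.15,[-0.06,0,-0.13],[0,0,0]],[0.15,[-0.085,0,-0.17],[0,0,0]],[0.15,[-0.085,0,-0.2],[0,0,0]],[0.15,[-0.085,0,-0.2],[0,0,0]],[0.15,[-0.085,0,-0.2],[0,0,0]]]';python3 - <<'E'
from h import *
import pickle,cv2
o=sensors.get_obs();p=viewer.camera_params('wrist');im=viewer.snapshot('wrist');pickle.dump((p,im,o),open('w13.pkl','wb'))
g=cv2.cvtColor(im,cv2.COLOR_RGB2GRAY).astype(float)
c0,r0=proj(p,w(MO,0,0,.0225))[0].round().astype(int);a=np.radians(MO[2])
def loc(c,r,z):
    W=ray(p,[(c,r)],z)[0,:2]-MO[:2];return (np.array([W[0]*np.cos(a)+W[1]*np.sin(a),-W[0]*np.sin(a)+W[1]*np.cos(a)])*1000).round(1)
f=lambda d,s,e:[i+.5 for i in range(max(s,1),e) if abs(d[i])>25 and abs(d[i])>=max(abs(d[i-1]),abs(d[i+1]))]
for c in (c0-10,c0+10): print('col',c,[(r,loc(c,r,.0225)[0],round(np.diff(g[:,c:c+2].mean(1))[int(r)])) for r in f(np.diff(g[:,c:c+2].mean(1)),r0-50,r0+50)])
for r in (r0-28,r0+3,r0+10,r0+26): print('row',r,[(c,loc(c,r,.0225)[1],round(np.diff(g[r:r+2].mean(0))[int(c)])) for c in f(np.diff(g[r:r+2].mean(0)),c0-30,c0+30)])
i=im.astype(int);m=((i[:,:,1]-i[:,:,0]>25)&(i[:,:,1]-i[:,:,2]>15)).astype(np.uint8)
n,l,s,c=cv2.connectedComponentsWithStats(m)
for k in range(1,n):
    if s[k,4]>30: print('green',s[k],loc(*c[k],.015))
E
```

```text
clock: 21.75
tool_pos: [0.5016, -0.1514, 0.0177]
orientation: [-180.0, -0.0, 22.2]
force: [-0.3, -0.3, -0.0]
opening: 0.0497
gripper_force: 0.0
clock: 22.5
tool_pos: [0.4239, -0.1841, 0.2216]
orientation: [179.9, -0.4, 22.2]
force: [-0.5, -0.0, -0.6]
opening: 0.0503
gripper_force: 0.0
col 306 [(78.5, np.float64(28.7), -73), (83.5, np.float64(23.5), -29), (86.5, np.float64(20.4), 80), (92.5, np.float64(14.2), -82), (96.5, np.float64(10.0), 64), (102.5, np.float64(3.6), -34), (110.5, np.float64(-4.9), 41), (116.5, np.float64(-11.4), -86), (119.5, np.float64(-14.7), 106), (124.5, np.float64(-20.2), -50), (127.5, np.float64(-23.5), 26), (131.5, np.float64(-27.9), 52), (140.5, np.float64(-38.1), -60)]
col 326 [(78.5, np.float64(28.7), -76), (83.5, np.float64(23.5), -30), (86.5, np.float64(20.4), 78), (92.5, np.float64(14.2), -78), (96.5, np.float64(10.0), 40), (116.5, np.float64(-11.4), -88), (119.5, np.float64(-14.7), 108), (124.5, np.float64(-20.2), -52), (129.5, np.float64(-25.7), -26), (131.5, np.float64(-27.9), 50), (140.5, np.float64(-38.1), -64)]
row 78 [(333.5, np.float64(-19.0), -28)]
row 109 [(299.5, np.float64(18.7), 56), (305.5, np.float64(11.9), -38), (314.5, np.float64(1.9), -72), (318.5, np.float64(-2.6), 79), (322.5, np.float64(-7.1), 31)]
row 116 [(318.5, np.float64(-2.6), 36), (327.5, np.float64(-12.8), 48), (332.5, np.float64(-18.4), 26)]
row 132 [(299.5, np.float64(19.0), 82), (332.5, np.float64(-18.6), -48)]
green [268  79  97   8 701] [25.6  0.2]
green [270 125  93   7 571] [-24.8   1.2]
```

```bash
python3 -c "
from plant import workorder
print(workorder.close_job())"
```

```text
the job is handed in; nothing more can be done
None
```

The counting chamber is on the two glass rods, troughs up, square and centred to within about 1 mm by the last camera check. It is released and the job is handed in. I regripped it once to correct a 2.5 mm offset, and pressing it into its well briefly peaked at about 35 N.

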